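# Set up the ring chime and hold its sustain key

## Task

Set up the ring chime on the shelf: thread the wide metal ring down the stand's post fully home, then the narrow metal ring down onto it fully home, and let go of both. Then press the stand's spring-loaded sustain key half way down its travel so the damper in the base frees the rings to sound, never driving it onto its stop, and finish while still holding it there. Leave the other things on the shelf where they are.

Things in the scene. Friction and masses are not known exactly. Their poses are not given: they have to be found in the camera images.
- stand: the chime stand, fixed to the shelf: dark wooden base plate 130 (its x) by 190 (its y) by 12 mm high, origin at the centre of its underside, z up. In its frame the upright steel post is at x 0, y +50 mm, and the key lies at y -50 mm, running along x with its free end towards -x. The two key cheeks, 18 by 6 mm, at x +50, y -33 and -67 mm, reach up to 60 mm above the shelf
- seat (a point): the centre of the seat, the top of a 30 mm diameter, 8 mm high steel boss round the foot of the post, 20 mm above the shelf; the wide ring rests on it when fully home (the underside of the wide ring at this height, that of the narrow ring 18 mm above it). The axes are those of the stand
- post_tip (a point): the centre of the top of the steel post, 82 mm above the shelf and 62 mm above the seat; the post is 14 mm in diameter, tapering to 7 mm over its top 9 mm
- key_pad (a point): the centre of the upper face of the wooden finger pad (40 mm along the key by 36 mm wide, 10 mm thick) at the key's free end, in the stand's frame at x -30, y -50 mm; 57 mm above the shelf with the key at rest, moving with the key. It lies 80 mm in front of the hinge
- key (a joint): angle of the sustain key about its level hinge at the rear (52 mm above the shelf), rad: 0 at rest, level; grows as the pad is pressed down; stop at 0.30, where the pad is about 24 mm down. Half way is 0.15, pad about 12 mm down. A spring returns it: at the pad about 3.5 N at rest, 6 N half way, 8.5 N at the stop
- wide_ring: the wide aluminium ring, lying flat on the shelf: outside diameter 60 mm, bore 19 mm, 18 mm high, about 125 g; origin at the centre of its underside, z along the bore; both faces alike
- narrow_ring: the narrow aluminium ring, lying flat on the shelf: outside diameter 42 mm, bore 19 mm, 22 mm high, about 70 g; origin at the centre of its underside, z along the bore; both faces alike
- yoga_block: bystander: loose bamboo yoga block, 150 (x) by 225 (y) by 90 mm high, origin at the centre of its underside
- vase: bystander: loose black ceramic vase, 100 mm widest diameter, 165 mm high, origin at the centre of its underside
- bell: bystander: loose stainless steel bell standing mouth down, 72 mm diameter, 58 mm high with its wooden knob, origin at the centre of its underside
- flask: bystander: loose aluminium flask with black twist cap, 68 mm diameter, 225 mm high, origin at the centre of its underside
- dish: bystander: loose small white ceramic dish, 70 mm diameter, 22 mm high, origin at the centre of its underside
- tealight_cup: bystander: loose terracotta tealight cup, 56 mm diameter, 40 mm high, origin at the centre of its underside
Mind the look-alikes: they are no part of the job. Leave any turquoise look-alike of the wide_ring alone. There is more than one size of the stand; the job needs the larger.

How it is judged:
By the outcome, as a careful person would: the job done as asked, in the order asked, and still so for the second after the job is handed in, while the arm keeps its last pose, push and grip.
It also fails if it takes over 67 s, if anything falls off the work surface, if the arm or the gripper's body presses on something with over 40 N, if the wrist force passes 120 N, or if a joint passes its speed limit or range.

## Robot

A 6-joint arm with a two-finger parallel gripper is mounted at the origin on the work surface. World frame = base frame: x ahead of the robot, y to its left, z up, the work surface at z = 0. Lengths are in m, angles in rad, forces in N, time in s.
With the tool pointing down it reaches from about 0.3 to 0.875 m from the base axis. Payload 6.4 kg.
Tool frame: the origin (TCP) lies between the finger pads; the fingertips stand 22 mm ahead of it and the grasp point (between the pads) lies 3 mm ahead of it; z points along the fingers, y is the line along which they close (so a half turn about z gives the same grasp; the last joint's range is limited). The gripper opens to 85 mm and grips with 20 to 120 N. Pads are 22 mm wide; open, the fingers measure 114 mm over their backs; the gripper's body (76 mm by 85 mm) begins 54 mm behind the grasp point. The pads swing forward as they close: fully open they stand 13 mm farther back than shut.
Start: joints at [0.954, 0.181, 1.607, -0, 1.354, -0.206], TCP at [0.23, 0.527, 0.253] pointing down, gripper open.
Joint ranges: [-2.99, 2.99], [-0.89, 2.07], [0.3, 2.58], [-1.14, 4.28], [0, 2.63], [-3.12, 3.12]. Speed limits (rad/s): [2.57, 2.57, 3.01, 3.14, 3.14, 3.14].

## Interface

Orientations are given as a unit quaternion [w, x, y, z].
In Python, from bench import ctrl, imaging, workorder gives the robot as it stands.
- The arm moves only by the shell command python3 -m pendant 'ROWS' [OPENING]. ROWS is JSON, a list of rows, each a list of 4 numbers: the shift along the tool's x, y, z in cm, then the turn about the tool's z in degrees. In form: [[dx, dy, dz, roll], ...]. A call has 1 to 12 rows; each row is the pose to reach, as a shift and turn from the pose commanded when the call began, along the tool's axes at that moment; what a row does not reach only later rows make up. A row lasts 1/12 s, in which the tool goes at most 41.7 mm and 7.16 degrees, less where a joint would pass 70% of its speed; a pose out of reach is approached as far as the arm can. A call with a gripper value outside its range is refused whole. OPENING is the opening, from 0 (shut) to 1 (fully open), set as the call begins (- or left out, the last holds). The fingers move at their own pace and stop on an object; the grip force is fixed at half the most. Time passes only in rows, so rows that repeat a pose let the fingers close. It gives the time, the measured TCP pose, the force, the opening and the grip force at its end, in the units of the state.
- ctrl.get_obs(): the state, without advancing time (a new reading comes with each control period).
- imaging.camera(name): name is "scene" or "top" or "wrist"; returns the picture (400x640x3 uint8, red, green, blue); there is no depth.
- imaging.camera_info(name): a dict with "K" (3x3 intrinsics, pixels), "T" (4x4, takes a point from camera to world coordinates); the wrist camera has in their place "tool_from_camera" (4x4, takes a point from camera to tool coordinates, whose origin is the TCP and whose axes are the flange's). Camera axes: x right, y up, looking along -z (the intrinsics and any distortion apply to the point x, -y, -z); pixel columns grow to the right and rows downward; lengths in m; the calibration is good to about 2 mm. A picture is of the moment at which its call begins: read the wrist's pose just before it. camera_info takes no time and is no camera call.
- workorder.hand_in(): hands the job in; it is judged then, once.
The state is a dict: "time_s": time; "q": joint angles; "dq": joint speeds; "joint_efforts": joint torques, N m; "eef_pos": TCP position; "eef_rot": TCP orientation; "wrist_force": force on the tool from outside, world axes, zero at the start; "torque": the same for the moment, N m; "opening": opening from 0.0 (shut) to 1.0 (fully open); "grasp_force": force on a finger pad.
Only numpy, scipy, OpenCV 4.12 (cv2) and the standard library are available. Lean on these libraries where they do the work, as an engineer would, in place of code of your own. Each camera call takes 0.05 s, during which the arm holds its last target. There are 200 camera calls.

## Working session

There is one attempt and no reset: what is moved stays moved. The work goes in short steps, Python scripts to look and compute and a shell command to move; the robot and the scene stay as the last step left them, time stands still between calls to the robot, and variables do not carry over. Pictures are saved under pics/ and viewed, at most 10 in all, crops included, and the job is handed in when it is done.

```bash
ls; mkdir -p pics; python3 - <<'E'
from bench import ctrl, imaging
import cv2,numpy as np
o=ctrl.get_obs();print({k:np.round(v,3) for k,v in o.items()})
for n in ("scene","top","wrist"):
    im=imaging.camera(n);cv2.imwrite(f"pics/{n}0.png",im[...,::-1])
    i=imaging.camera_info(n);print(n,{k:np.round(v,4).tolist() for k,v in i.items() if not isinstance(v,str)})
E
```

```text
pics
{'time_s': np.float64(0.0), 'q': array([ 0.954,  0.182,  1.608,  0.   ,  1.354, -0.206]), 'dq': array([-0.   ,  0.   ,  0.   ,  0.   , -0.   ,  0.001]), 'joint_efforts': array([-0.0000e+00, -4.4489e+01, -3.5133e+01, -0.0000e+00,  9.0000e-03,
       -0.0000e+00]), 'eef_pos': array([0.229, 0.527, 0.252]), 'eef_rot': array([-0.   ,  0.204,  0.979, -0.001]), 'wrist_force': array([-0.331, -0.314, -0.178]), 'torque': array([ 0.002,  0.008, -0.011]), 'grasp_force': np.float64(0.0), 'opening': np.float64(1.0)}
scene {'K': [[508.9844, 0.0, 316.9488], [0.0, 508.9844, 203.783], [0.0, 0.0, 1.0]], 'T': [[0.261, -0.6877, 0.6775, 1.5376], [0.9653, 0.181, -0.1883, -0.3471], [0.0069, 0.7031, 0.7111, 1.1302], [0.0, 0.0, 0.0, 1.0]]}
top {'K': [[466.1344, 0.0, 319.0441], [0.0, 466.1344, 193.6718], [0.0, 0.0, 1.0]], 'T': [[0.0032, 0.9844, -0.1762, 0.3256], [-1.0, 0.0017, -0.0085, -0.085], [-0.0081, 0.1762, 0.9843, 1.4567], [0.0, 0.0, 0.0, 1.0]]}
wrist {'K': [[324.6062, 0.0, 322.5956], [0.0, 324.6062, 198.4376], [0.0, 0.0, 1.0]], 'tool_from_camera': [[0.0001, 0.9587, 0.2844, 0.0725], [1.0, -0.0002, 0.0004, 0.0001], [0.0005, 0.2844, -0.9587, -0.1215], [0.0, 0.0, 0.0, 1.0]]}
```

View pics/top0.png

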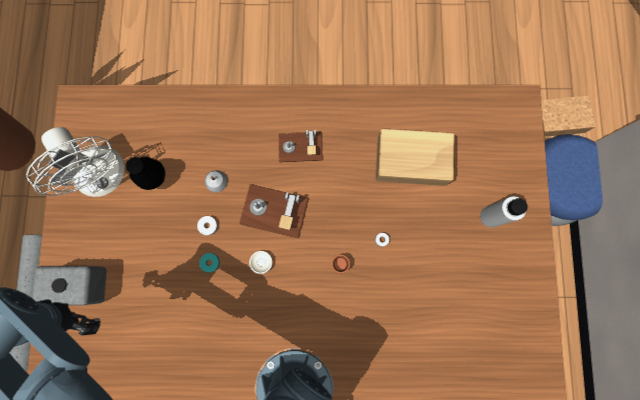

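View pics/scene0.png

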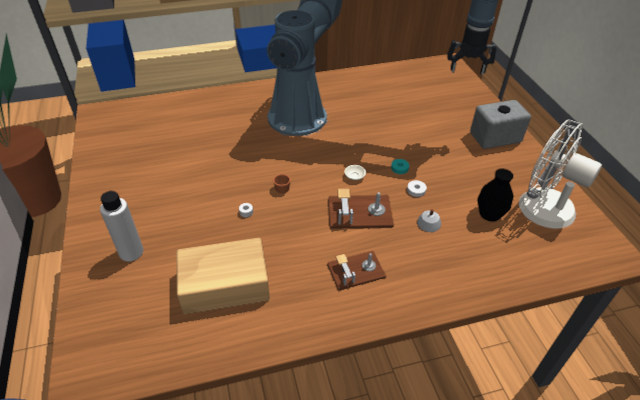

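The top view shows the large stand at about (274,210), with its post near (259,207) and pad near (286,222). The wide ring is at (207,226), the narrow ring at (382,240), and the turquoise decoy at (208,262). The smaller stand at (300,147) is not part of the job. Next I'll measure these.

```bash
cat > h.py <<'E'
import numpy as np,cv2
from bench import ctrl,imaging
from scipy.spatial.transform import Rotation as R
def campose(n,o=None):
    i=imaging.camera_info(n);K=np.array(i["K"])
    if n!="wrist": return K,np.array(i["T"])
    T=np.eye(4);q=o["eef_rot"];T[:3,:3]=R.from_quat([q[1],q[2],q[3],q[0]]).as_matrix();T[:3,3]=o["eef_pos"]
    return K,T@np.array(i["tool_from_camera"])
def ray(K,T,u,v):
    d=T[:3,:3]@np.array([(u-K[0,2])/K[0,0],-(v-K[1,2])/K[1,1],-1]);return T[:3,3],d
def onplane(K,T,u,v,z):
    c,d=ray(K,T,u,v);return c+d*(z-c[2])/d[2]
def proj(K,T,p):
    c=T[:3,:3].T@(np.array(p)-T[:3,3]);return np.array([K[0,2]+K[0,0]*c[0]/-c[2],K[1,2]+K[1,1]*-c[1]/-c[2]])
def blobs(m,amin=30):
    n,l,s,c=cv2.connectedComponentsWithStats(m.astype(np.uint8));return [(s[k].tolist(),c[k]) for k in range(1,n) if s[k][4]>=amin]
E
python3 - <<'E'
from h import *
im=cv2.imread("pics/top0.png");K,T=campose("top")
hsv=cv2.cvtColor(im,cv2.COLOR_BGR2HSV)
m=(hsv[...,1]<60)&(hsv[...,2]>120)
roi=np.zeros_like(m);roi[120:290,180:400]=1
for s,c in blobs(m&roi,20):
    x,y,w,h,a=s; cc=(x+w/2-.5,y+h/2-.5)
    print("grey",s,np.round(c,1),"z.02:",np.round(onplane(K,T,*cc,.02)[:2],4))
m=(hsv[...,0]>10)&(hsv[...,0]<28)&(hsv[...,1]>60)&(hsv[...,2]>170)
for s,c in blobs(m&roi,20): print("pad",s,np.round(c,1),np.round(onplane(K,T,*c,.057)[:2],4))
m=(hsv[...,2]<110)&(hsv[...,0]<15)&(hsv[...,1]>90)
for s,c in blobs(m&roi,200):
    print("base",s,np.round(c,1))
t=cv2.resize(im[170:290,190:400],None,fx=3.8,fy=3.8,interpolation=cv2.INTER_CUBIC)
cv2.imwrite("pics/topcrop.png",t)
E
```

```text
grey [306, 130, 8, 16, 79] [310.3 137.4] z.02: [ 0.7653 -0.0414]
grey [283, 141, 12, 12, 91] [287.9 146.7] z.02: [0.7355 0.0254]
grey [205, 171, 18, 21, 288] [213.7 181.5] z.02: [0.6227 0.2603]
grey [284, 192, 11, 25, 158] [289.1 204. ] z.02: [0.5498 0.0211]
grey [250, 199, 17, 16, 179] [257.  206.9] z.02: [0.5417 0.1177]
grey [197, 216, 20, 19, 279] [206.6 225.1] z.02: [0.4835 0.2761]
grey [375, 233, 15, 14, 140] [381.8 239.2] z.02: [ 0.4399 -0.2665]
grey [249, 251, 23, 23, 423] [260.2 262.1] z.02: [0.3704 0.1071]
pad [180, 120, 220, 57, 3244] [316.4 133.3] [ 0.7675 -0.0639]
pad [180, 138, 220, 70, 6452] [302.4 170.2] [ 0.6495 -0.0214]
pad [307, 145, 9, 10, 76] [310.9 149.6] [ 0.715  -0.0473]
pad [180, 168, 66, 37, 1169] [202.4 188.7] [0.591  0.2846]
pad [225, 171, 26, 6, 58] [236.2 174.5] [0.6357 0.1822]
pad [223, 183, 26, 10, 182] [236.  187.5] [0.595  0.1814]
pad [180, 212, 61, 4, 112] [208.1 213.6] [0.5141 0.2635]
pad [306, 212, 51, 4, 107] [324.4 213.6] [ 0.515  -0.0893]
pad [279, 215, 14, 15, 150] [285.1 221.7] [0.4898 0.0292]
pad [359, 214, 41, 3, 79] [383.5 215.2] [ 0.5104 -
[... 257 characters left out ...]
5] [351.  226.3] [ 0.4763 -0.1696]
pad [207, 233, 76, 4, 182] [249.1 235.2] [0.449 0.137]
pad [301, 233, 74, 5, 162] [336.1 235.2] [ 0.4494 -0.1246]
pad [180, 234, 26, 3, 55] [192.8 234.7] [0.4499 0.3067]
pad [391, 234, 9, 4, 30] [395.3 235.6] [ 0.4488 -0.3019]
pad [180, 238, 220, 36, 4266] [306.5 251.4] [ 0.401  -0.0359]
pad [180, 249, 17, 15, 166] [185.9 254.3] [0.3914 0.3243]
pad [267, 274, 133, 16, 1269] [330.2 282.9] [ 0.3089 -0.1065]
pad [378, 274, 22, 4, 45] [389.7 276. ] [ 0.3294 -0.2824]
pad [210, 278, 37, 10, 245] [227.5 283.1] [0.3072 0.1968]
pad [223, 289, 21, 1, 21] [233. 289.] [0.2902 0.1798]
base [291, 195, 18, 43, 264] [297.9 212.8]
base [180, 243, 98, 47, 1899] [218.3 271.9]
```

View pics/topcrop.png

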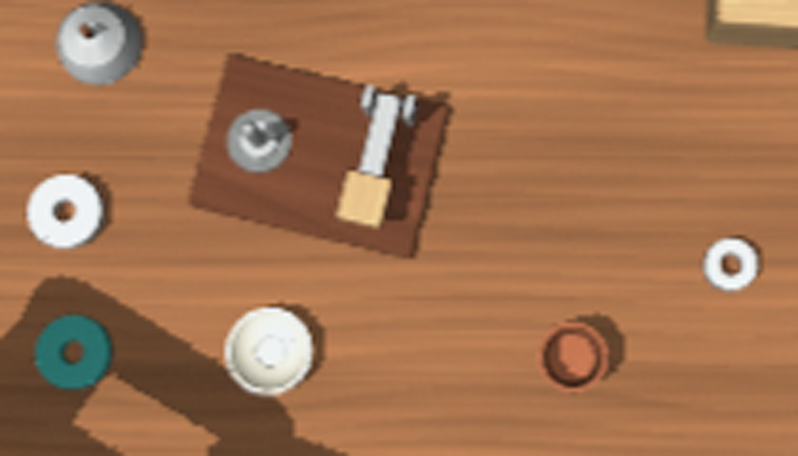

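The picture shows the rings, post and pad clearly. The stand's yaw is about -13°. I'll move to hover above the wide ring.

```bash
cat >> h.py <<'E'
def go(x,y,z,ang=None):
    """shift in tool axes, cm, and roll deg to bring TCP to x,y,z with tool y at world angle ang (deg, mod 180)"""
    o=ctrl.get_obs();q=o["eef_rot"];M=R.from_quat([q[1],q[2],q[3],q[0]]).as_matrix()
    d=M.T@(np.array([x,y,z])-o["eef_pos"])*100
    a=np.degrees(np.arctan2(M[1,1],M[0,1]));r=0 if ang is None else -((ang-a+90)%180-90)
    print("go",np.round(d,2),"roll",round(r,2),"ang",round(a,2),"pos",np.round(o["eef_pos"],4),"F",np.round(o["wrist_force"],1))
E
python3 - <<'E'
from h import *
go(.4835,.2761,.16,77.1)
E
```

```text
go [-33.31 -12.83   9.27] roll -10.64 ang 66.46 pos [0.2294 0.5269 0.2526] F [0.2 0.  0.4]
```

```bash
python3 -m pendant '[[-3,-1.1,0.8,-1],[-6,-2.3,1.7,-2],[-9,-3.5,2.5,-3],[-12,-4.6,3.3,-4],[-15,-5.8,4.2,-5],[-18,-6.9,5,-6],[-21,-8.1,5.8,-7],[-24,-9.2,6.7,-8],[-27,-10.4,7.5,-9],[-30,-11.6,8.3,-10],[-32,-12.3,8.9,-10.6],[-33.3,-12.8,9.3,-10.6]]' 1
python3 -m pendant '[[0,0,0,0],[0,0,0,0],[0,0,0,0]]'
python3 - <<'E'
from h import *
go(.4835,.2761,.16,77.1)
o=ctrl.get_obs();im=imaging.camera("wrist")[...,::-1];cv2.imwrite("pics/w1.png",im)
np.save("w1.npy",np.r_[o["eef_pos"],o["eef_rot"]])
E
```

```text
time_s: 1.15
eef_pos: [0.485, 0.2748, 0.1593]
eef_rot: [-0.0, 0.114, 0.994, -0.0]
wrist_force: [-0.3, -0.2, 0.2]
opening: 1.003
grasp_force: 0.0
time_s: 1.4
eef_pos: [0.4831, 0.2776, 0.1604]
eef_rot: [-0.0, 0.112, 0.994, 0.0]
wrist_force: [-0.4, 0.4, 0.6]
opening: 1.002
grasp_force: 0.0
go [-0.07 -0.14  0.04] roll -0.02 ang 77.08 pos [0.4831 0.2776 0.1604] F [-0.4  0.4  0.6]
```

View pics/w1.png

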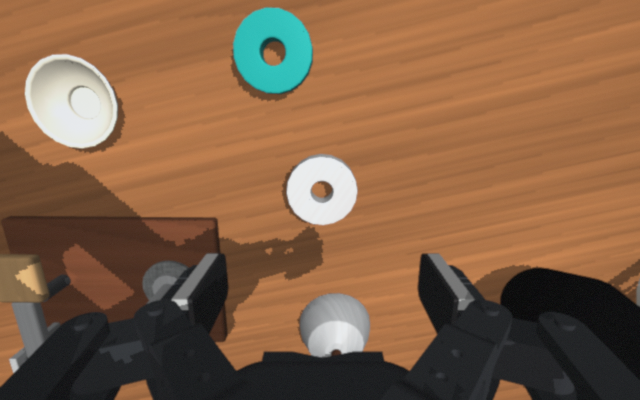

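The wide ring's bore is at about (321,191), well inside the gap between the fingers. The stand's base is at lower left and the bell at the bottom, (335,325). I'll compute the ring's centre from its contour.

```bash
cat >> h.py <<'E'
def wshot(name):
    o=ctrl.get_obs();im=imaging.camera("wrist")[...,::-1].copy();cv2.imwrite(f"pics/{name}.png",im);return im,campose("wrist",o),o
def ellipses(mask,K,T,z,amin,amax):
    cs,hi=cv2.findContours(mask.astype(np.uint8),cv2.RETR_CCOMP,cv2.CHAIN_APPROX_NONE)
    for c,h in zip(cs,hi[0]):
        a=cv2.contourArea(c)
        if amin<a<amax and len(c)>5:
            e=cv2.fitEllipse(c);p=onplane(K,T,*e[0],z)
            q=np.array([onplane(K,T,*t[0],z)[:2] for t in c]);w=np.ptp(q,0)
            print("hole" if h[3]>=0 else "out",round(a),np.round(e[0],1),"pos",np.round(p,4),"size",np.round(w,4),"mid",np.round((q.max(0)+q.min(0))/2,4))
E
python3 - <<'E'
from h import *
a=np.load("w1.npy");K,T=campose("wrist",dict(eef_pos=a[:3],eef_rot=a[3:]))
im=cv2.imread("pics/w1.png");hsv=cv2.cvtColor(im,cv2.COLOR_BGR2HSV)
m=(hsv[...,1]<70)&(hsv[...,2]>140);m[:140]=0;m[240:]=0;m[:,:250]=0;m[:,400:]=0
ellipses(m,K,T,.018,100,9000)
# stand base left edge etc from top
K,T=campose("top")
for u,v in [(233,54),(452,104),(414,258),(190,205)]: print(np.round(onplane(K,T,190+(u+.5)/3.8-.5,170+(v+.5)/3.8-.5,.012),4))
go(.4835,.2761,.03)
E
```

```text
out 3825 [321.7 189.5] pos [0.4809 0.2774 0.018 ] size [0.0612 0.0596] mid [0.4816 0.277 ]
hole 336 [322.3 190.1] pos [0.4815 0.2778 0.018 ] size [0.0192 0.0192] mid [0.4822 0.2773]
[0.6154 0.1431 0.012 ]
[ 0.5735 -0.0396  0.012 ]
[ 0.446  -0.0095  0.012 ]
[0.489  0.1748 0.012 ]
go [-0.09 -0.16 13.05] roll 0 ang 77.13 pos [0.483  0.2778 0.1605] F [ 0.2 -0.2 -0.7]
```

```bash
python3 -m pendant '[[0.1,0,3,0],[0.17,-0.08,6.5,0],[0.17,-0.08,10,0],[0.17,-0.08,12.5,0],[0.17,-0.08,13.2,0],[0.17,-0.08,13.6,0],[0.17,-0.08,13.6,0],[0.17,-0.08,13.6,0]]' 0.85
python3 -m pendant '[[0,0,0.2,0],[0,0,0.4,0],[0,0,0.4,0]]'
```

```text
time_s: 2.12
eef_pos: [0.4831, 0.2773, 0.0261]
eef_rot: [0.001, 0.112, 0.994, 0.001]
wrist_force: [-0.3, 0.6, 1.0]
opening: 0.852
grasp_force: 0.0
time_s: 2.37
eef_pos: [0.4825, 0.2766, 0.021]
eef_rot: [0.001, 0.113, 0.994, 0.0]
wrist_force: [-0.9, 0.5, -0.4]
opening: 0.848
grasp_force: 0.0
```

```bash
python3 -m pendant '[[0,0,0,0],[0,0,0,0],[0,0,0,0],[0,0,0,0],[0,0,0,0],[0,0,0,0]]' 0
python3 -m pendant '[[0,0,-0.5,0],[0,0,-2,0],[0,0,-5,0],[0,0,-8,0],[0,0,-11,0],[0,0,-12,0],[0,0,-12,0],[0,0,-12,0]]'
python3 - <<'E'
from h import *
im,(K,T),o=wshot("w2")
cv2.imwrite("pics/w2.png",im)
go(.5423,.1159,.16)
E
```

```text
time_s: 2.87
eef_pos: [0.4826, 0.2766, 0.0212]
eef_rot: [0.001, 0.113, 0.994, 0.0]
wrist_force: [-2.0, -0.6, 5.1]
opening: 0.665
grasp_force: 64.7
time_s: 3.53
eef_pos: [0.4817, 0.2763, 0.1399]
eef_rot: [0.0, 0.113, 0.994, 0.0]
wrist_force: [-0.7, 0.3, -0.9]
opening: 0.667
grasp_force: 64.4
go [ -9.57 -14.24  -2.13] roll 0 ang 77.06 pos [0.4809 0.2761 0.1387] F [-0.3  0.5 -0.8]
```

View pics/w2.png

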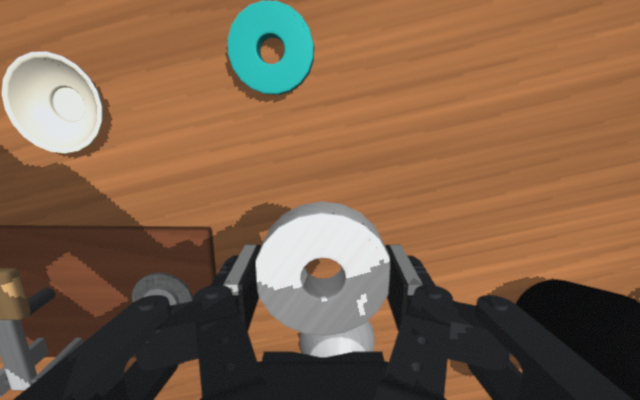

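```bash
python3 - <<'E'
from h import *
im=cv2.imread("pics/w2.png");o=ctrl.get_obs();K,T=campose("wrist",o)
z=o["eef_pos"][2]-.0031
p=onplane(K,T,323.5,276.5,z);q=o["eef_rot"];M=R.from_quat([q[1],q[2],q[3],q[0]]).as_matrix()
print("bore in tool",M.T@(p-o["eef_pos"]))
for u,v in((257,270),(389,270),(323,203),(323,335)): print(M.T@(onplane(K,T,u,v,z)-o["eef_pos"]))
go(.62,.098,.20)
E
```

```text
bore in tool [0.00037004 0.00048252 0.00310018]
[ 0.00346538 -0.02802147  0.00314099]
[0.00352222 0.02853111 0.00307267]
[0.03354021 0.00025278 0.00316815]
[-0.02963736  0.00027976  0.00303919]
go [-17.53 -14.25  -6.15] roll 0 ang 77.06 pos [0.4809 0.2761 0.1387] F [-0.3  0.5 -0.8]
```

```bash
python3 -m pendant '[[-2,-1.6,-1,0],[-4.8,-3.9,-2,0],[-7.7,-6.2,-3,0],[-10.5,-8.5,-4,0],[-13.3,-10.8,-5,0],[-15.8,-12.8,-6,0],[-17.5,-14.2,-6.1,0],[-17.5,-14.2,-6.1,0],[-17.5,-14.2,-6.1,0],[-17.5,-14.2,-6.1,0]]'
python3 - <<'E'
from h import *
im,(K,T),o=wshot("w3");np.save("w3.npy",np.r_[o["eef_pos"],o["eef_rot"]])
for n,p in dict(tip=(.5423,.1159,.082),seat=(.5423,.1159,.02)).items(): print(n,proj(K,T,p))
go(.62,.098,.20)
E
```

```text
time_s: 4.42
eef_pos: [0.6191, 0.0993, 0.1986]
eef_rot: [-0.002, 0.113, 0.994, 0.0]
wrist_force: [-0.6, 0.4, -2.2]
opening: 0.67
grasp_force: 64.4
tip [321.18955277  93.87776628]
seat [321.5527585   95.95409964]
go [-0.13 -0.15 -0.09] roll 0 ang 77.1 pos [0.6191 0.0997 0.1991] F [-0.2  0.7 -1.2]
```

View pics/w3.png

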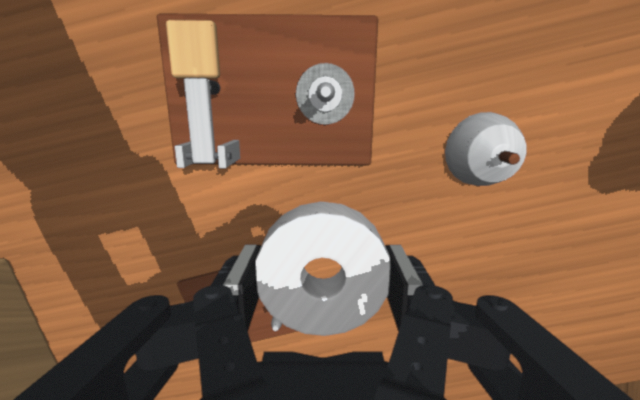

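The post tip is at about (326,91) and its boss at (325,94). The pad is at (192,48), and the wide ring is held level with its bore at (323,276). I'll refine these by fitting.

```bash
python3 - <<'E'
from h import *
a=np.load("w3.npy");K,T=campose("wrist",dict(eef_pos=a[:3],eef_rot=a[3:]))
im=cv2.imread("pics/w3.png");hsv=cv2.cvtColor(im,cv2.COLOR_BGR2HSV)
roi=np.zeros(im.shape[:2],bool);roi[55:130,285:365]=1
m=(hsv[...,1]<70)&(hsv[...,2]>60)&roi
ellipses(m,K,T,.02,500,9000)
c=im[70:115,300:350];cv2.imwrite("pics/postcrop.png",cv2.resize(c,None,fx=10,fy=10,interpolation=cv2.INTER_CUBIC))
p=onplane(K,T,326,91,.082);print("tip",p)
hm=(hsv[...,0]>10)&(hsv[...,0]<28)&(hsv[...,1]>50)&(hsv[...,2]>180)
r2=np.zeros_like(roi);r2[15:85,160:222]=1
for s,c in blobs(hm&r2,500): print("pad",s,c,onplane(K,T,*c,.057),onplane(K,T,s[0]+s[2]/2-.5,s[1]+s[3]/2-.5,.057))
for u,v in((158,14),(378,16),(371,164),(176,166)): print("base",onplane(K,T,u,v,.012))
E
```

```text
out 2756 [324.7  93.3] pos [0.5408 0.1191 0.02  ] size [0.0513 0.0515] mid [0.5413 0.1188]
tip [0.54118908 0.11960192 0.082     ]
pad [166, 20, 51, 56, 2534] [191.49210734  47.53196527] [0.48792196 0.02919816 0.057     ] [0.48781905 0.02884817 0.057     ]
base [ 0.44628312 -0.00456602  0.012     ]
base [0.48968609 0.17726956 0.012     ]
base [0.61345595 0.14815329 0.012     ]
base [ 0.57337873 -0.0350294   0.012     ]
```

View pics/postcrop.png

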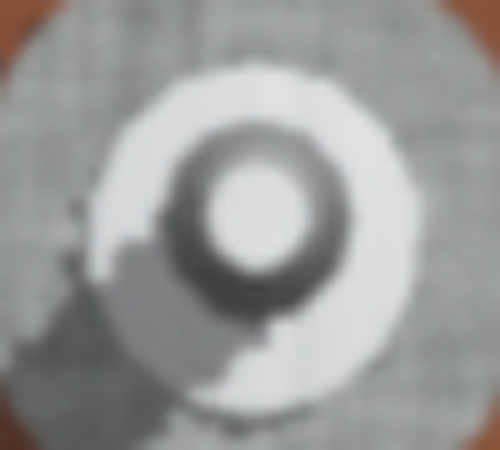

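```bash
python3 - <<'E'
from h import *
go(.5428,.118,.135)
E
```

```text
go [7.82 0.08 6.44] roll 0 ang 77.1 pos [0.6191 0.0997 0.1991] F [-0.2  0.7 -1.2]
```

```bash
python3 -m pendant '[[2,0,1,0],[4,0,2.5,0],[6,0.08,4.5,0],[7.3,0.08,6,0],[7.8,0.08,6.4,0],[7.8,0.08,6.4,0],[7.8,0.08,6.4,0],[7.8,0.08,6.4,0]]'
python3 - <<'E'
from h import *
go(.5428,.118,.116)
E
```

```text
time_s: 5.13
eef_pos: [0.5465, 0.1173, 0.1387]
eef_rot: [0.001, 0.112, 0.994, 0.0]
wrist_force: [-0.7, 0.4, -0.6]
opening: 0.664
grasp_force: 64.4
go [ 0.38 -0.01  2.27] roll 0 ang 77.09 pos [0.5465 0.1173 0.1387] F [-0.7  0.4 -0.6]
```

```bash
python3 -m pendant '[[0,0,0,0],[0,0,0,0],[0,0,0,0]]'; python3 - <<'E'
from h import *
go(.5428,.118,.11)
E
```

```text
time_s: 5.38
eef_pos: [0.5457, 0.1169, 0.1379]
eef_rot: [0.001, 0.113, 0.994, 0.0]
wrist_force: [-0.1, -1.1, -1.7]
opening: 0.67
grasp_force: 64.4
go [0.31 0.04 2.79] roll 0 ang 77.04 pos [0.5457 0.1169 0.1379] F [-0.1 -1.1 -1.7]
```

```bash
python3 -m pendant '[[0.15,0.04,0.5,0],[0.3,0.04,1.2,0],[0.3,0.04,1.9,0],[0.3,0.04,2.3,0],[0.3,0.04,2.3,0],[0.3,0.04,2.3,0],[0.3,0.04,2.3,0]]'; python3 - <<'E'
from h import *
go(.5428,.118,.10)
E
```

```text
time_s: 5.97
eef_pos: [0.5422, 0.1182, 0.1143]
eef_rot: [0.0, 0.113, 0.994, 0.0]
wrist_force: [0.1, 0.6, -1.1]
opening: 0.665
grasp_force: 64.4
go [-0.07 -0.    1.43] roll 0 ang 77.07 pos [0.5422 0.1182 0.1143] F [ 0.1  0.6 -1.1]
```

```bash
python3 -m pendant '[[0,0,0.4,0],[0,0,0.8,0],[0,0,1.2,0],[-0.03,0,1.5,0],[-0.03,0,1.8,0],[-0.03,0,2.1,0],[-0.03,0,2.4,0],[-0.03,0,2.6,0],[-0.03,0,2.6,0]]'; python3 - <<'E'
from h import *
o=ctrl.get_obs();print(o["wrist_force"],o["torque"]);go(.5428,.118,.05)
E
```

```text
time_s: 6.72
eef_pos: [0.542, 0.1181, 0.0877]
eef_rot: [-0.0, 0.113, 0.994, -0.0]
wrist_force: [0.2, -0.4, -1.1]
opening: 0.667
grasp_force: 64.4
[ 0.21161885 -0.40899292 -1.09301217] [-0.01588557 -0.016471   -0.03593269]
go [-0.09  0.01  3.77] roll 0 ang 77.06 pos [0.542  0.1181 0.0877] F [ 0.2 -0.4 -1.1]
```

```bash
python3 -m pendant '[[0,0,0.5,0],[0,0,1,0],[0,0,1.5,0],[0,0,2,0],[0,0,2.5,0],[0,0,3,0],[0,0,3.4,0],[0,0,3.8,0],[0,0,4.1,0],[0,0,4.3,0],[0,0,4.4,0],[0,0,4.4,0]]'; python3 - <<'E'
from h import *
o=ctrl.get_obs();print(o["wrist_force"],o["torque"]);go(.5428,.118,.041)
E
```

```text
time_s: 7.72
eef_pos: [0.5423, 0.1181, 0.0441]
eef_rot: [-0.0, 0.113, 0.994, -0.0]
wrist_force: [-0.5, -0.2, -1.0]
opening: 0.667
grasp_force: 64.4
[-0.50498867 -0.1582525  -0.9683361 ] [-0.01508523 -0.02954022  0.04986274]
go [-0.05  0.    0.31] roll 0 ang 77.06 pos [0.5423 0.1181 0.0441] F [-0.5 -0.2 -1. ]
```

Clean so far, with no side force. I'll seat it gently.

```bash
python3 -m pendant '[[0,0,0.1,0],[0,0,0.2,0],[0,0,0.2,0]]'; python3 -m pendant '[[0,0,0.1,0],[0,0,0.1,0],[0,0,0.1,0]]';
```

```text
time_s: 7.97
eef_pos: [0.5423, 0.1181, 0.0423]
eef_rot: [0.0, 0.113, 0.994, 0.0]
wrist_force: [-0.0, 0.4, -1.5]
opening: 0.667
grasp_force: 64.4
time_s: 8.22
eef_pos: [0.5424, 0.1181, 0.0413]
eef_rot: [0.0, 0.113, 0.994, -0.0]
wrist_force: [-0.7, -0.2, -0.6]
opening: 0.666
grasp_force: 64.5
```

```bash
python3 -m pendant '[[0,0,0.1,0],[0,0,0.1,0],[0,0,0.1,0]]'; python3 -m pendant '[[0,0,0,0],[0,0,0,0],[0,0,0,0]]' 0.85;  python3 -m pendant '[[0,0,-0.5,0],[0,0,-2,0],[0,0,-5,0],[0,0,-9,0],[0,0,-12,0],[0,0,-14,0],[0,0,-15,0],[0,0,-15,0]]' 1; python3 - <<'E'
from h import *
im,(K,T),o=wshot("w4")
for z in(.038,): print(proj(K,T,(.541,.1188,z)),proj(K,T,(.541,.1188,.082)))
go(.4399,-.2665,.2)
E
```

```text
time_s: 8.47
eef_pos: [0.5425, 0.1181, 0.0412]
eef_rot: [0.0, 0.113, 0.994, -0.0]
wrist_force: [-3.5, -0.9, 7.8]
opening: 0.665
grasp_force: 65.3
time_s: 8.72
eef_pos: [0.5425, 0.1181, 0.0403]
eef_rot: [0.0, 0.113, 0.994, 0.0]
wrist_force: [-0.5, 0.4, 0.2]
opening: 0.853
grasp_force: 0.0
time_s: 9.38
eef_pos: [0.5439, 0.1182, 0.1932]
eef_rot: [0.003, 0.113, 0.994, 0.0]
wrist_force: [0.4, 0.1, 0.5]
opening: 1.002
grasp_force: 0.0
[322.31259373 183.7838628 ] [322.30472029 198.26317071]
go [  1.41 -39.79  -0.93] roll 0 ang 77.06 pos [0.5428 0.1181 0.1909] F [-0.1  0.3 -0.3]
```

```bash
python3 - <<'E'
from h import *
im=cv2.imread("pics/w4.png");hsv=cv2.cvtColor(im,cv2.COLOR_BGR2HSV);K,T=campose("wrist",ctrl.get_obs())
m=(hsv[...,1]<60)&(hsv[...,2]>90);m[:120]=0;m[255:]=0;m[:,:265]=0;m[:,380:]=0
ellipses(m,K,T,.038,100,9000)
E
python3 -m pendant '[[0.1,-3,0.1,0],[0.2,-6.5,0.2,0],[0.4,-10,0.3,0],[0.5,-13.8,0.5,0],[0.6,-17.5,0.8,0],[0.8,-21.3,1.2,0],[0.9,-25,1.6,0],[1,-29,2,0],[1.2,-32.8,2.4,0],[1.3,-36.2,2.8,0],[1.4,-38.5,3,0],[1.4,-39.7,3.1,0]]'
python3 -m pendant '[[0,0,0,0],[0,0,0,0],[0,0,0,0]]'
python3 - <<'E'
from h import *
im,(K,T),o=wshot("w5");hsv=cv2.cvtColor(im,cv2.COLOR_BGR2HSV)
m=(hsv[...,1]<60)&(hsv[...,2]>130);m[:120]=0;m[245:]=0;m[:,:240]=0;m[:,400:]=0
ellipses(m,K,T,.022,100,9000)
go(.4399,-.2665,.022)
E
```

```text
out 3600 [321.8 184. ] pos [0.5388 0.1184 0.038 ] size [0.0608 0.0597] mid [0.5396 0.1181]
time_s: 10.43
eef_pos: [0.4376, -0.2673, 0.1566]
eef_rot: [-0.002, 0.114, 0.993, 0.001]
wrist_force: [-1.2, -0.6, -0.3]
opening: 0.996
grasp_force: 0.0
time_s: 10.68
eef_pos: [0.4398, -0.264, 0.1585]
eef_rot: [-0.001, 0.112, 0.994, 0.001]
wrist_force: [0.1, -0.2, 0.3]
opening: 0.998
grasp_force: 0.0
out 2009 [319.3 192.7] pos [ 0.4383 -0.2662  0.022 ] size [0.0443 0.042 ] mid [ 0.4386 -0.2667]
hole 282 [320.1 192.3] pos [ 0.4381 -0.2655  0.022 ] size [0.0164 0.0177] mid [ 0.4387 -0.2659]
go [-0.05 -0.27 13.68] roll 0 ang 77.16 pos [ 0.4401 -0.2639  0.1588] F [ 1.1 -0.1 -0.9]
```

```bash
python3 -m pendant '[[0.06,-0.1,2,0],[0.06,-0.25,5.5,0],[0.06,-0.25,9,0],[0.06,-0.25,11.5,0],[0.06,-0.25,12.3,0],[0.06,-0.25,12.3,0],[0.06,-0.25,12.3,0],[0.06,-0.25,12.3,0]]' 0.72
python3 - <<'E'
from h import *
go(.4392,-.2663,.027)
E
```

```text
time_s: 11.4
eef_pos: [0.4401, -0.2686, 0.0382]
eef_rot: [0.001, 0.112, 0.994, -0.001]
wrist_force: [-0.1, -0.5, -0.5]
opening: 0.719
grasp_force: 0.0
go [0.14 0.21 1.12] roll 0 ang 77.11 pos [ 0.4401 -0.2686  0.0382] F [-0.1 -0.5 -0.5]
```

```bash
python3 -m pendant '[[0.05,0.1,0.3,0],[0.1,0.2,0.7,0],[0.1,0.2,1,0],[0.1,0.2,1.1,0],[0.1,0.2,1.1,0],[0.1,0.2,1.1,0]]'; python3 -m pendant '[[0,0,0,0],[0,0,0,0],[0,0,0,0],[0,0,0,0],[0,0,0,0],[0,0,0,0]]' 0
python3 - <<'E'
from h import *
go(.4392,-.2663,.15)
E
```

```text
time_s: 11.9
eef_pos: [0.4381, -0.2658, 0.0252]
eef_rot: [-0.0, 0.113, 0.994, 0.0]
wrist_force: [-0.4, -0.1, 0.9]
opening: 0.722
grasp_force: 0.0
time_s: 12.4
eef_pos: [0.4384, -0.2661, 0.0259]
eef_rot: [0.0, 0.113, 0.994, -0.0]
wrist_force: [-1.3, -0.1, 5.1]
opening: 0.472
grasp_force: 60.4
go [-9.000e-02 -1.000e-02 -1.241e+01] roll 0 ang 77.06 pos [ 0.4384 -0.2661  0.0259] F [-1.3 -0.1  5.1]
```

```bash
python3 -m pendant '[[0,0,-0.5,0],[0,0,-2,0],[0,0,-5,0],[0,0,-9,0],[0,0,-13,0],[0,0,-15,0],[0,0,-15.5,0],[0,0,-15.5,0],[0,0,-15.5,0]]'
python3 - <<'E'
from h import *
im,(K,T),o=wshot("w6")
q=o["eef_rot"];M=R.from_quat([q[1],q[2],q[3],q[0]]).as_matrix()
z=o["eef_pos"][2]-.0039
hsv=cv2.cvtColor(im,cv2.COLOR_BGR2HSV);m=(hsv[...,1]<70)&(hsv[...,2]>100);m[:200]=0;m[340:]=0;m[:,:270]=0;m[:,375:]=0
ellipses(m,K,T,z,50,15000);print(o["eef_pos"])
go(.5428,.118,.2)
E
```

```text
time_s: 13.15
eef_pos: [0.4377, -0.2653, 0.1794]
eef_rot: [-0.0, 0.113, 0.994, 0.0]
wrist_force: [-1.0, 0.9, -1.9]
opening: 0.468
grasp_force: 60.6
out 7264 [322.5 271.5] pos [ 0.4354 -0.2647  0.1755] size [0.0478 0.0406] mid [ 0.4362 -0.2657]
hole 52 [303.7 276.4] pos [ 0.4359 -0.2732  0.1755] size [0.0063 0.0039] mid [ 0.4362 -0.2732]
hole 436 [322.4 268.6] pos [ 0.434  -0.2645  0.1755] size [0.0088 0.0149] mid [ 0.434  -0.2644]
[ 0.43766902 -0.26533201  0.17942448]
go [-1.71 39.69 -2.09] roll 0 ang 77.06 pos [ 0.4372 -0.265   0.1786] F [-0.6  0.5 -1.1]
```

View pics/w6.png

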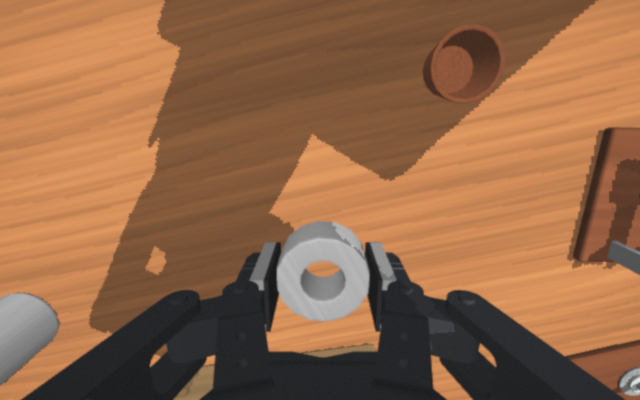

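The narrow ring is held level and centred between the pads, with its bore at about (323,280). I'll carry it to the post.

```bash
python3 -m pendant '[[-0.1,3,-0.5,0],[-0.3,6.5,-1,0],[-0.5,10,-1,0],[-0.6,13.8,-1,0],[-0.8,17.5,-1,0],[-0.9,21.3,-1,0],[-1.1,25,-1,0],[-1.2,29,-1,0],[-1.4,32.8,-1,0],[-1.5,36.2,-0.6,0],[-1.6,38.5,-0.2,0],[-1.6,39.7,0,0]]'
python3 -m pendant '[[0,0,1,0],[0,0,2.5,0],[0,0,3,0],[0,0,3,0]]'
python3 - <<'E'
from h import *
go(.5412,.1184,.123)
E
```

```text
time_s: 14.2
eef_pos: [0.5413, 0.1204, 0.1773]
eef_rot: [-0.002, 0.111, 0.994, 0.0]
wrist_force: [-0.1, -0.4, -0.6]
opening: 0.463
grasp_force: 60.7
time_s: 14.53
eef_pos: [0.5405, 0.1164, 0.1473]
eef_rot: [-0.003, 0.113, 0.994, -0.001]
wrist_force: [0.1, 1.1, -0.9]
opening: 0.463
grasp_force: 60.7
go [-0.03  0.22  2.43] roll 0 ang 77.0 pos [0.5405 0.1164 0.1473] F [ 0.1  1.1 -0.9]
```

```bash
python3 -m pendant '[[0,0.1,0.5,0],[-0.03,0.2,1.2,0],[-0.03,0.2,1.9,0],[-0.03,0.2,2.4,0],[-0.03,0.2,2.4,0],[-0.03,0.2,2.4,0],[-0.03,0.2,2.4,0],[-0.03,0.2,2.4,0]]'
python3 - <<'E'
from h import *
go(.5412,.1184,.10)
E
```

```text
time_s: 15.2
eef_pos: [0.5437, 0.1194, 0.1267]
eef_rot: [0.0, 0.113, 0.994, 0.0]
wrist_force: [-0.5, -0.2, -0.4]
opening: 0.471
grasp_force: 60.7
go [ 0.22 -0.16  2.67] roll 0 ang 77.07 pos [0.5437 0.1194 0.1267] F [-0.5 -0.2 -0.4]
```

```bash
python3 -m pendant '[[0.1,-0.05,0,0],[0.22,-0.12,0.2,0],[0.22,-0.12,0.4,0],[0.22,-0.12,0.4,0],[0.22,-0.12,0.4,0],[0.22,-0.12,0.4,0]]'
python3 - <<'E'
from h import *
go(.5412,.1184,.10)
E
```

```text
time_s: 15.7
eef_pos: [0.541, 0.1187, 0.1223]
eef_rot: [-0.0, 0.113, 0.994, -0.0]
wrist_force: [-0.7, 0.1, -0.5]
opening: 0.468
grasp_force: 60.7
go [-0.03 -0.03  2.23] roll 0 ang 77.06 pos [0.541  0.1187 0.1223] F [-0.7  0.1 -0.5]
```

Aligned. I'll descend slowly.

```bash
python3 -m pendant '[[0,0,0.3,0],[0,0,0.6,0],[0,0,0.9,0],[0,0,1.2,0],[0,0,1.5,0],[0,0,1.8,0],[0,0,2.1,0],[0,0,2.4,0],[0,0,2.6,0],[0,0,2.6,0]]'
python3 - <<'E'
from h import *
go(.5412,.1184,.067)
E
```

```text
time_s: 16.53
eef_pos: [0.5406, 0.1187, 0.0957]
eef_rot: [-0.0, 0.113, 0.994, -0.0]
wrist_force: [-0.5, -0.4, -1.0]
opening: 0.463
grasp_force: 60.7
go [-0.07 -0.02  2.87] roll 0 ang 77.06 pos [0.5406 0.1187 0.0957] F [-0.5 -0.4 -1. ]
```

```bash
python3 -m pendant '[[0,0,0.4,0],[0,0,0.8,0],[0,0,1.2,0],[-0.05,0,1.6,0],[-0.05,0,1.9,0],[-0.05,0,2.2,0],[-0.05,0,2.5,0],[-0.05,0,2.7,0],[-0.05,0,2.8,0],[-0.05,0,2.8,0]]'
python3 -m pendant '[[0,0,0.1,0],[0,0,0.1,0],[0,0,0.2,0],[0,0,0.2,0]]'
```

```text
time_s: 17.37
eef_pos: [0.5413, 0.1186, 0.068]
eef_rot: [-0.0, 0.113, 0.994, -0.0]
wrist_force: [0.9, -0.2, -0.3]
opening: 0.469
grasp_force: 60.7
time_s: 17.7
eef_pos: [0.5414, 0.1187, 0.0663]
eef_rot: [0.0, 0.113, 0.994, 0.0]
wrist_force: [-0.2, -0.4, -0.7]
opening: 0.468
grasp_force: 60.7
```

```bash
python3 -m pendant '[[0,0,0.1,0],[0,0,0.1,0],[0,0,0.15,0],[0,0,0.15,0]]'
python3 -m pendant '[[0,0,0.1,0],[0,0,0.1,0],[0,0,0.1,0]]'
```

```text
time_s: 18.03
eef_pos: [0.5414, 0.1186, 0.0647]
eef_rot: [0.0, 0.113, 0.994, -0.0]
wrist_force: [-0.5, 0.4, -0.6]
opening: 0.469
grasp_force: 60.7
time_s: 18.28
eef_pos: [0.5416, 0.1186, 0.0639]
eef_rot: [0.0, 0.113, 0.994, 0.0]
wrist_force: [0.6, 0.6, -0.3]
opening: 0.47
grasp_force: 60.9
```

```bash
python3 -m pendant '[[0,0,0.08,0],[0,0,0.08,0],[0,0,0.08,0]]'; python3 -m pendant '[[0,0,0,0],[0,0,0,0],[0,0,0,0]]' 0.6;  python3 -m pendant '[[0,0,-0.5,0],[0,0,-2,0],[0,0,-5,0],[0,0,-9,0],[0,0,-12,0],[0,0,-13,0],[0,0,-13,0],[0,0,-13,0]]'; python3 - <<'E'
from h import *
im,(K,T),o=wshot("w7")
hsv=cv2.cvtColor(im,cv2.COLOR_BGR2HSV)
for z in(.06,.082): print(proj(K,T,(.541,.1188,z)))
m=(hsv[...,1]<60)&(hsv[...,2]>90);m[:120]=0;m[255:]=0;m[:,:265]=0;m[:,380:]=0
ellipses(m,K,T,.06,100,9000)
go(.4876,.0285,.1)
c=im[100:400,160:480];cv2.imwrite("pics/w7c.png",cv2.resize(c,None,fx=1.9,fy=1.9))
E
```

```text
time_s: 18.53
eef_pos: [0.5416, 0.1186, 0.0638]
eef_rot: [0.0, 0.113, 0.994, -0.0]
wrist_force: [-3.2, 0.2, 7.4]
opening: 0.467
grasp_force: 61.6
time_s: 18.78
eef_pos: [0.5414, 0.1186, 0.0629]
eef_rot: [0.0, 0.113, 0.994, 0.0]
wrist_force: [0.5, -0.4, -0.3]
opening: 0.6
grasp_force: 0.0
time_s: 19.45
eef_pos: [0.5414, 0.1186, 0.1929]
eef_rot: [0.0, 0.113, 0.994, 0.0]
wrist_force: [0.2, 0.3, -0.8]
opening: 0.598
grasp_force: 0.0
[322.6579687  194.31996576]
[322.65293741 202.32471392]
out 3557 [322.2 187.6] pos [0.5354 0.1197 0.06  ] size [0.0568 0.0554] mid [0.5362 0.1194]
go [ 3.12 -9.96  9.17] roll 0 ang 77.06 pos [0.5405 0.1186 0.1916] F [ 0.5 -0.2 -0.9]
```

View pics/w7c.png

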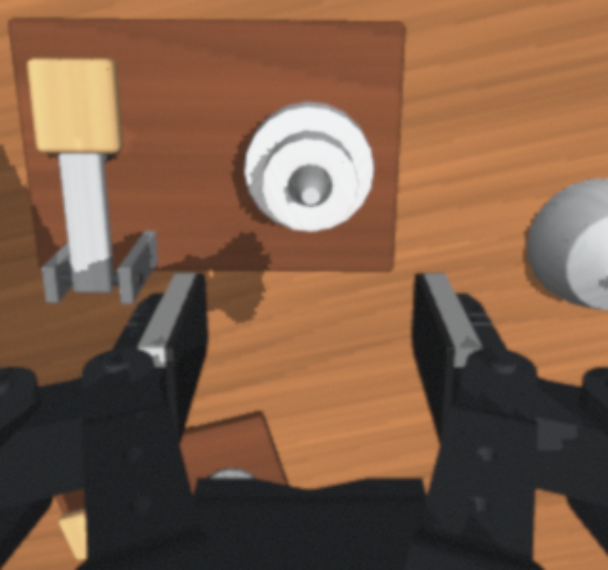

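Both rings are home: the narrow ring sits on the wide one with the post tip in its bore, and the contact heights match. Next I'll shut the fingers and move above the pad.

```bash
python3 - <<'E'
from h import *
go(.4843,.0294,.105)
E
python3 -m pendant '[[0.8,-2.5,0,0],[1.8,-5.5,0,0],[2.8,-8,1,0],[3.4,-9.7,3,0],[3.4,-9.7,6,0],[3.4,-9.7,8,0],[3.4,-9.7,8.5,0],[3.4,-9.7,8.5,0],[3.4,-9.7,8.5,0],[3.4,-9.7,8.5,0]]' 0
python3 - <<'E'
from h import *
go(.4843,.0294,.085)
E
```

```text
go [ 3.46 -9.95  8.67] roll 0 ang 77.06 pos [0.5405 0.1186 0.1916] F [ 0.5 -0.2 -0.9]
time_s: 20.33
eef_pos: [0.4873, 0.0318, 0.1087]
eef_rot: [0.001, 0.112, 0.994, -0.0]
wrist_force: [-0.3, -0.3, 0.2]
opening: -0.004
grasp_force: 0.0
go [ 0.25 -0.3   2.37] roll 0 ang 77.09 pos [0.4873 0.0318 0.1087] F [-0.3 -0.3  0.2]
```

```bash
python3 -m pendant '[[0.1,-0.1,0.4,0],[0.25,-0.3,1,0],[0.25,-0.3,1.6,0],[0.25,-0.3,1.9,0],[0.25,-0.3,2,0],[0.25,-0.3,2,0],[0.25,-0.3,2,0],[0.25,-0.3,2,0]]'
python3 - <<'E'
from h import *
im,(K,T),o=wshot("w8")
go(.4843,.0294,.080)
E
```

```text
time_s: 21.0
eef_pos: [0.4837, 0.0293, 0.0882]
eef_rot: [0.0, 0.113, 0.994, -0.0]
wrist_force: [0.3, 0.0, -0.2]
opening: 0.001
grasp_force: 0.0
go [-0.06  0.02  0.82] roll 0 ang 77.07 pos [0.4837 0.0293 0.0882] F [-0.3 -1.   1.5]
```

```bash
python3 - <<'E'
from h import *
im,(K,T),o=wshot("w9");hsv=cv2.cvtColor(im,cv2.COLOR_BGR2HSV)
m=(hsv[...,0]>10)&(hsv[...,0]<28)&(hsv[...,1]>40)&(hsv[...,2]>190);m[:160]=0;m[:,:230]=0;m[:,410:]=0
for s,c in blobs(m,100): print(s,np.round(c,1),onplane(K,T,*c,.057))
im=imaging.camera("scene")[...,::-1];cv2.imwrite("pics/s1.png",cv2.resize(im[150:250,290:430],None,fx=4,fy=4,interpolation=cv2.INTER_CUBIC))
cv2.imwrite("pics/ws.png",np.vstack([cv2.resize(cv2.imread("pics/w9.png")[130:330,160:480],(560,350)),cv2.imread("pics/s1.png")[:230]]))
E
```

```text
[230, 160, 51, 13, 334] [247.1 163.7] [0.43243696 0.00432741 0.057     ]
[302, 160, 107, 10, 710] [354.3 164.5] [0.4442128  0.05392496 0.057     ]
[230, 184, 22, 14, 208] [239.7 190.3] [ 0.44418357 -0.00294719  0.057     ]
[291, 221, 68, 47, 1551] [328.7 233.5] [0.47601728 0.03433765 0.057     ]
```

View pics/ws.png

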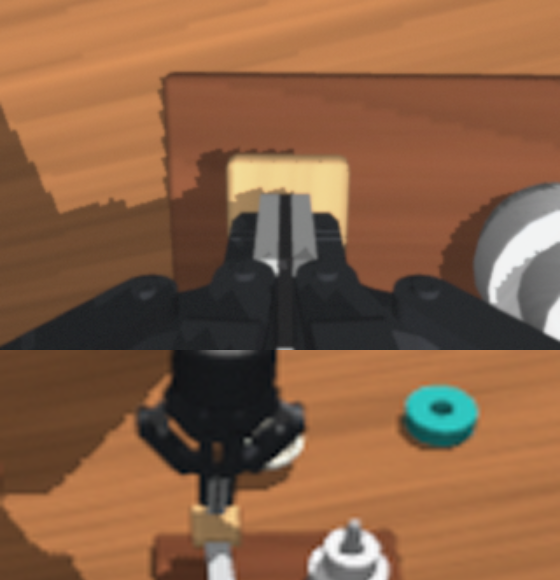

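The shut fingertips are over the pad, roughly centred across it, with the front edge still showing ahead of them. I'll now find contact.

```bash
python3 -m pendant '[[0,0,0.25,0],[0,0,0.5,0],[0,0,0.7,0],[0,0,0.7,0],[0,0,0.7,0]]'
for i in 1 2 3; do python3 -m pendant '[[0,0,0.1,0],[0,0,0.1,0]]' | sed -n '2p;4p'; done
```

```text
time_s: 21.57
eef_pos: [0.4833, 0.0294, 0.0807]
eef_rot: [-0.0, 0.113, 0.994, 0.0]
wrist_force: [-0.3, 1.5, 0.3]
opening: -0.001
grasp_force: 0.0
eef_pos: [0.4834, 0.0293, 0.0799]
wrist_force: [-0.8, -0.1, -0.1]
eef_pos: [0.4836, 0.0293, 0.0791]
wrist_force: [-0.8, 0.2, 2.6]
eef_pos: [0.4836, 0.0293, 0.0781]
wrist_force: [-0.7, -0.7, 3.8]
```

```bash
python3 -m pendant '[[0,0,0.15,0],[0,0,0.3,0],[0,0,0.45,0],[0,0,0.6,0],[0,0,0.75,0],[0,0,0.9,0],[0,0,0.95,0],[0,0,0.95,0],[0,0,0.95,0]]'; python3 -m pendant '[[0,0,0,0],[0,0,0,0],[0,0,0,0],[0,0,0,0]]'
python3 - <<'E'
from h import *
F=[];P=[]
for _ in range(8):
    imaging.camera("scene");o=ctrl.get_obs();F.append(o["wrist_force"]);P.append(o["eef_pos"])
print(np.mean(F,0),np.std(F,0),np.mean(P,0))
E
```

```text
time_s: 22.82
eef_pos: [0.4837, 0.0293, 0.0686]
eef_rot: [0.0, 0.113, 0.994, -0.0]
wrist_force: [-1.8, 0.4, 6.3]
opening: -0.0
grasp_force: 2.7
time_s: 23.15
eef_pos: [0.4837, 0.0293, 0.0686]
eef_rot: [0.0, 0.113, 0.994, -0.0]
wrist_force: [-0.8, -0.0, 5.5]
opening: 0.001
grasp_force: 2.7
[-1.47422405  0.33312633  5.52328592] [0.38653781 0.22710226 0.36623024] [0.48370771 0.02930463 0.0686016 ]
```

```bash
python3 -m pendant '[[0,0,0.06,0],[0,0,0.11,0],[0,0,0.11,0],[0,0,0.11,0],[0,0,0.11,0]]'
python3 - <<'E'
from h import *
def front(im,lo,hi):
    hsv=cv2.cvtColor(im,cv2.COLOR_BGR2HSV);g=hsv[lo:hi,330:350,2].astype(float).mean(1)
    d=np.diff(cv2.GaussianBlur(g[:,None],(1,5),1)[:,0]);k=d.argmax();y=d[k-1:k+2];return lo+k+.5+(y[2]-y[0])/(2*(2*y[1]-y[0]-y[2]))
F=[];P=[]
for i in range(6):
    im,(K,T),o=wshot("w10");F.append(o["wrist_force"]);P.append(o["eef_pos"])
print(np.mean(F,0),np.mean(P,0),o["grasp_force"])
s=np.radians(-12.95);ex=np.array([np.cos(s),np.sin(s),0]);ey=np.array([-np.sin(s),np.cos(s),0])
H=np.array([.541,.1188,.052])+.05*ex-.1*ey
e=lambda a:H-ex*(.1*np.cos(a)+.005*np.sin(a))+np.array([0,0,-.1*np.sin(a)+.005*np.cos(a)])
im9=cv2.imread("pics/w9.png")
print("front row rest",front(im9,190,250),"now",front(im,190,270))
o9=dict(o);o9["eef_pos"]=np.array([.4837,.0293,.0882]);K,T9=campose("wrist",o9)
print("pred rest",proj(K,T9,e(0)));
for a in(.1,.12,.14,.15,.16,.18,.2): print(a,proj(K,T,e(a)))
E
```

```text
time_s: 23.97
eef_pos: [0.4838, 0.0293, 0.0675]
eef_rot: [0.0, 0.113, 0.994, -0.0]
wrist_force: [-1.0, 0.3, 5.0]
opening: -0.002
grasp_force: 2.8
[-1.07914447  0.27417396  5.5223698 ] [0.48377224 0.02928311 0.06754614] 2.8264306113123894
front row rest 220.9874409749079 now 226.84434596804957
pred rest [322.56802892 223.09282286]
0.1 [322.55608339 231.02752645]
0.12 [322.55832909 229.66320999]
0.14 [322.56049849 228.41223094]
0.15 [322.56155509 227.82814225]
0.16 [322.56259324 227.27107761]
0.18 [322.56461495 226.23632299]
0.2 [322.56656525 225.30462618]
```

```bash
python3 -m pendant '[[0,0,0.05,0],[0,0,0.05,0],[0,0,0.05,0],[0,0,0.05,0]]'
python3 - <<'E'
from h import *
from bench import workorder
im,(K,T),o=wshot("w11");print(o["eef_pos"],o["wrist_force"])
print(workorder.hand_in())
E
```

```text
time_s: 24.6
eef_pos: [0.4838, 0.0293, 0.0671]
eef_rot: [0.0, 0.113, 0.994, -0.0]
wrist_force: [-0.6, 0.1, 5.1]
opening: 0.001
grasp_force: 2.9
[0.48383337 0.02926971 0.06708564] [-0.62832484  0.06004627  5.10943333]
the job is handed in; nothing more can be done
None
```

I handed the job in at about 24.6 s: both rings are fully home on the larger stand's post and released, and the arm is holding the sustain key at roughly half travel, which I estimate at 0.14–0.16 rad (not read directly) and well short of the stop.

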